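Fit the regulator weight on the pressure cooker

TASK

Get the pressure cooker ready for use: turn its pressure selector until the pointer stands on the zero mark (the long line), which swings the steel locking quadrant clear of the vent pipe. Then fetch the washed regulator weight from the draining board, set it upright on the vent pipe and press it down past the click until its foot sits fully home on the lid, leaving the selector at zero and the shaker, tumblers and cup on the draining board where they stand. Finish while still holding the weight firmly pressed down; do not let go.

Things in the scene. Friction and masses are not known exactly. Their poses are not given: they have to be found in the camera images.
- cooker: stovetop pressure cooker, fixed on the hob, lid 214 mm across. Origin: centre of the pot's underside; z up, x away from the robot, long handle along -y. On the lid's near half a black valve pad (98 mm above the origin) carries the selector on the right (-y) and the vent pipe on the left (+y). A wall cabinet hangs from 0.58 m up, its front edge 0.55 to 0.6 m ahead of the robot: keep the wrist clear
- vent_seat (a point): on the cooker, where the centre of the weight's underside must end: on the vent pipe's axis, level with the pad (133 mm above z = 0). Axes as the cooker's. The pipe is an upright steel stud, 13 mm thick, 20.5 mm high above the pad, top tapered to 7 mm; four sprung balls stand out of its neck to 18 mm across, 9 mm above the pad
- vent_pad: the round left end of the black valve pad, 54 mm across and 7 mm high with a flat level top, fixed on the lid with the vent pipe rising from its centre: the weight's foot flange must sit on it and be pressed onto it. Origin: centre of its underside, 7 mm below vent_seat; axes as the cooker's
- selector_grip (a point): on the selector's upright axis, 72 mm from vent_seat along its -y, 22 mm above the pad. Black bar grip 44 mm long, 14 mm wide, from 12 to 33 mm above the pad, on a hub 38 mm across; under it a flat steel quadrant, 57 mm radius, 6.5 to 9.5 mm above the pad. Axes turn with the knob: x along the bar, the pointer (bright line and nose) at its -x end, z up
- pressure_selector (a joint): selector angle, rad: 0 = pointer on the zero mark (long line on the pad, robot's side of the knob); positive = counterclockwise from above (0.7 one dot, 1.4 two dots). It starts at 0.6 to 1.35: turn it clockwise. Stops at -0.4 and 1.6; stiff (0.08 N m), stays where left. Above about 0.15 its quadrant overlaps the place of the weight's foot and holds the weight up
- valve_cap: regulator weight, loose, standing on the draining board or its rim (5 to 6.5 mm above z = 0): round cap 42 mm high; foot flange 40 mm across, 4.5 mm high; above it a cylinder 26 mm across, its upper part (16 to 42 mm) a black ribbed grip. About 0.13 kg. Open below: mouth 15 mm across through the flange, wider hollow above it, 24 mm deep. Origin: centre of its underside; z up
- cap_grip (a point): on the weight's axis, 33 mm above its underside, inside the black grip. Pushed down on the vent pipe, the weight meets the sprung balls about 13 mm above its seat and takes roughly 10 to 20 N to start over them; then the force drops and it clicks down the last 4 mm almost by itself until the flange rests on the pad
- pepper: pepper shaker with a grey cap, 36 mm across and 66 mm high, on the draining board; bystander
- tumbler: glass tumbler, 45 mm across and 62 mm high, standing upright on the draining board; bystander
- glass: glass tumbler, 45 mm across and 62 mm high, standing upside down on the draining board; bystander
- cup: white cup, 60 by 80 mm and 62 mm high, on the draining board; bystander

How it is judged:
By the outcome, as a careful person would: the job done as asked, in the order asked, and still so for the second after the job is handed in, while the arm keeps its last pose, push and grip.
It also fails if it takes over 61 s, if anything falls off the work surface, if the arm or the gripper's body presses on something with over 40 N, if the wrist force passes 120 N, or if a joint passes its speed limit or range.

ROBOT

A 6-joint arm with a two-finger parallel gripper is mounted at the origin on a cart in front of the work surface, level with it; the furniture and walls round the work are solid. World frame = base frame: x ahead of the robot, y to its left, z up, the work surface at z = 0. Lengths are in mm, angles in rad, forces in N, time in s.
With the tool pointing down it reaches from about 250 to 775 mm from the base axis. Payload 8.9 kg.
Tool frame: the origin (TCP) lies between the finger pads; the fingertips stand 22 mm ahead of it and the grasp point (between the pads) lies 3 mm ahead of it; z points along the fingers, y is the line along which they close (so a half turn about z gives the same grasp; the last joint's range is limited). The gripper opens to 85 mm and grips with 20 to 120 N. Pads are 22 mm wide; open, the fingers measure 114 mm over their backs; the gripper's body (76 mm by 85 mm) begins 54 mm behind the grasp point. The pads swing forward as they close: fully open they stand 13 mm farther back than shut.
Start: joints at [1.102, 0.291, -0.153, 1.127, 0, 1.431], TCP at [170.017, 496.707, 224.005] pointing down, gripper open.
Joint ranges: [-2.52, 2.52], [-0.91, 1.74], [-1.3, 1.37], [-1.96, 2.02], [-1.52, 1.47], [-3.14, 3.14]. Speed limits (rad/s): [2.22, 2.22, 2.79, 3.14, 3.14, 3.14].

INTERFACE

Orientations are given as a unit quaternion [w, x, y, z].
In Python, from cell import get_obs, viewer, workorder gives the robot as it stands. The module is installed in compiled form; this text tells all that it offers.
- The arm moves only by the tool carry_out, never from a script. Its argument "steps" is a list of rows, each a list of 7 numbers: the closure, from 0 (fully open) to 1 (shut), then the shift along the tool's x, y, z in units of 20 cm (1.0 is 20 cm), then the turn, a rotation vector about the tool's x, y, z in units of 2 rad (1.0 is 2 rad). A call has 1 to 8 rows; each row is the pose to reach, as a shift and turn from the pose commanded when the call began, along the tool's axes at that moment; what a row does not reach only later rows make up. A row lasts 1/12 s, in which the tool goes at most 41.7 mm and 7.16 degrees, less where a joint would pass 70% of its speed; a pose out of reach is approached as far as the arm can. A call with a number of a shift or a turn outside -1 to 1 is refused whole. A call with a gripper value outside its range is refused whole. The fingers move at their own pace and stop on an object; "grip_force" is the grip in N (left out, the last holds). Time passes only in rows, so rows that repeat a pose let the fingers close. It gives the time, the measured TCP pose, the force, the opening and the grip force at its end, in the units of the state.
- get_obs(): the state, without advancing time (a new reading comes with each control period).
- viewer.snapshot(name): name is "side" or "top"; returns the picture (384x512x3 uint8, red, green, blue); there is no depth.
- viewer.get_calibration(name): a dict with "mtx" (3x3 intrinsics, pixels), "dist_coeffs" ([k1, k2, p1, p2, k3] as OpenCV has them; the pictures are not rectified), "eye" and "orientation" of the camera in the world. Camera axes: x right, y down, z forward; pixel columns grow to the right and rows downward; lengths in mm; the calibration is good to about 2 mm. A picture is of the moment at which its call begins. get_calibration takes no time and is no camera call.
- workorder.sign_off(): hands the job in; it is judged then, once.
The state is a dict: "time_s": time; "joint_positions": joint angles; "joint_velocities": joint speeds; "joint_torque": joint torques, N m; "tcp_pos": TCP position; "tcp_rot": TCP orientation; "contact_force": force on the tool from outside, world axes, zero at the start; "wrist_torque": the same for the moment, N m; "grip_width": finger opening in mm; "gripper_force": force on a finger pad.
Only numpy, scipy, OpenCV 4.12 (cv2) and the standard library are available. Lean on these libraries where they do the work, as an engineer would, in place of code of your own. Each camera call takes 0.05 s, during which the arm holds its last target. There are 200 camera calls.

## Working session

There is one attempt and no reset: what is moved stays moved. The work goes in short steps, Python scripts to look and compute and a tool call to move; the robot and the scene stay as the last step left them, time stands still between calls to the robot, and variables do not carry over. Pictures are saved under pics/ and viewed, at most 10 in all, crops included, and the job is handed in when it is done.

Besides the shell and the picture viewer there is one more tool, called after "Call:" in YAML: its name, and indented under it one key for each argument. carry_out: Moves the arm, as the interface text tells. Shifts and turns lie within -1 to 1; 1 stands for 20 cm of shift or 2 rad of turn. Its arguments: {"type":"object","properties":{"steps":{"type":"array"},"grip_force":{"type":"number"}},"required":["steps"]}

```bash
mkdir -p pics; python3 - <<'E'
from cell import get_obs, viewer
import cv2
o=get_obs()
for k in o: print(k,o[k])
for n in("side","top"):
    c=viewer.get_calibration(n); print(n,c)
    cv2.imwrite(f"pics/{n}0.png",viewer.snapshot(n)[:,:,::-1])
E
```

```text
time_s 0.0
joint_positions [ 1.10171691e+00  2.91270423e-01 -1.54106866e-01  1.12670095e+00
  2.11820281e-05  1.43149788e+00]
joint_velocities [ 0.00138776  0.00129146  0.00136047  0.00088986 -0.00041613 -0.00048262]
joint_torque [-3.74348718e-03 -5.37145758e+01  3.31366539e+01  1.57419371e-02
 -4.40464619e-04  2.01904805e-05]
tcp_pos [169.80349599 496.32020735 223.44469443]
tcp_rot [-2.02083157e-04  1.64144276e-01  9.86436134e-01 -6.08356324e-04]
contact_force [-0.20207769  0.54607617 -0.82387044]
wrist_torque [ 0.01869955 -0.02418718  0.00537304]
gripper_force 0.0
grip_width 85.23736506579736
side {'mtx': array([[448.7404793 ,   0.        , 259.83056878],
       [  0.        , 448.7404793 , 184.60164238],
       [  0.        ,   0.        ,   1.        ]]), 'dist_coeffs': array([-0.13485976,  0.        ,  0.        ,  0.        ,  0.        ]), 'eye': array([209.60223926, 979.50082888, 635.35524818]), 'orientation': array([ 0.09737169, -0.18190307,  0.88504586, -0.41728151])}
top {'mtx': array([[425.76608313,   0.        , 259.44106009],
       [  0.        , 425.76608313, 193.8068521 ],
       [  0.        ,   0.        ,   1.        ]]), 'dist_coeffs': array([-0.05896639,  0.        ,  0.        ,  0.        ,  0.        ]), 'eye': array([414.35600512, 391.08219197, 977.75352272]), 'orientation': array([ 0.02556328, -0.69672192,  0.71583196, -0.0388547 ])}
```

View pics/side0.png

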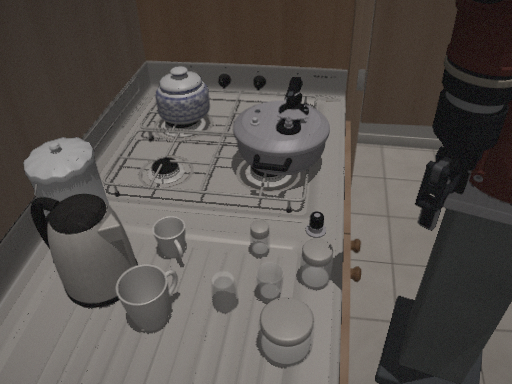

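View pics/top0.png

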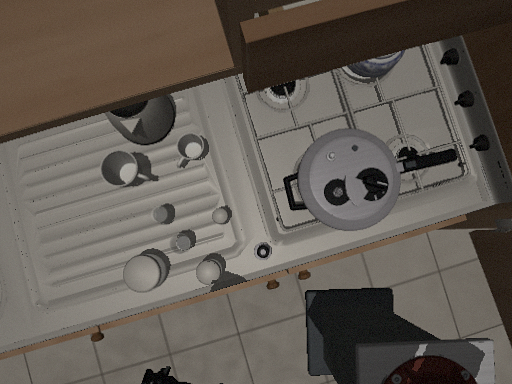

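The cap (black grip) is at about (263,250) in top and (317,220) in side. The cooker pad is at about (338,190)/(373,184) in top. I'll zoom in on these.

```bash
python3 - <<'E'
import cv2,numpy as np
t=cv2.imread("pics/top0.png");s=cv2.imread("pics/side0.png")
def crop(i,x,y,w,h,k):
    c=cv2.resize(i[y:y+h,x:x+w],None,fx=k,fy=k,interpolation=cv2.INTER_CUBIC)
    return np.clip(c.astype(float)*1.8,0,255).astype('uint8')
a=crop(t,310,150,100,75,5)   # 500x375
b=crop(s,240,95,80,75,5) #400x375 
c=crop(t,240,230,50,40,5); d=crop(s,292,200,50,40,5)
m=np.zeros((580,800,3),'uint8'); m[:375,:500]=a; m[:375,500:800]=b[:,:300]; m[378:578,:250]=c; m[378:578,260:510]=d
cv2.imwrite("pics/m1.png",m)
E
```

```text
(no output)
```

View pics/m1.png

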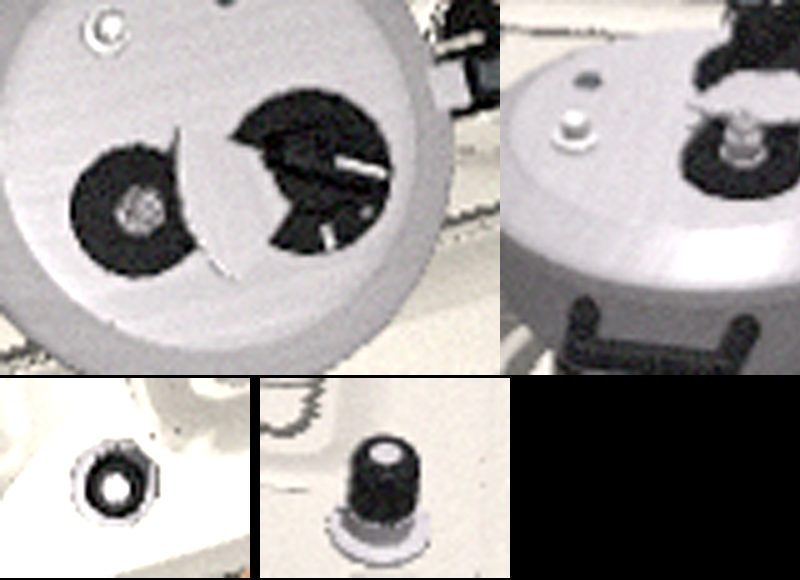

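Zoomed view: the vent pad centre is at about (337.5,192) in top and the selector pad centre at about (372,184). The pointer points right, towards (387,185), so the angle is about 1.2 to 1.3. The zero mark is at (376,197). The cap's bright top spot is at (263.2,252) in top and (317,215) in side. Next I'll compute positions.

```bash
cat > h.py <<'E'
import numpy as np,cv2
from scipy.spatial.transform import Rotation as R
from scipy.optimize import least_squares
from cell import get_obs,viewer
def rot(q): return R.from_quat([q[1],q[2],q[3],q[0]])
def ray(n,uv):
    c=viewer.get_calibration(n)
    p=cv2.undistortPoints(np.array(uv,float).reshape(-1,1,2),c["mtx"],c["dist_coeffs"])[:,0]
    d=rot(c["orientation"]).apply(np.c_[p,np.ones(len(p))])
    return c["eye"],d
def plane(n,uv,z):
    e,d=ray(n,uv); return e+d*((z-e[2])/d[:,2])[:,None]
def tri(uvt,uvs):
    e1,d1=ray("top",uvt);e2,d2=ray("side",uvs);d1=d1[0];d2=d2[0]
    s=np.linalg.lstsq(np.c_[d1,-d2],e2-e1,rcond=None)[0]
    a=e1+s[0]*d1;b=e2+s[1]*d2; return (a+b)/2,np.linalg.norm(a-b)
def edge(g,c,angs,r0,r1,sgn=1):
    "strongest rise (sgn=1) along rays from c"
    rr=np.arange(r0,r1,.25);out=[]
    for a in angs:
        x=(c[0]+rr*np.cos(a)).astype('f4');y=(c[1]+rr*np.sin(a)).astype('f4')
        v=cv2.remap(g,x[None],y[None],cv2.INTER_LINEAR)[0].astype(float)
        v=np.convolve(v,np.ones(3)/3,'same')
        k=np.argmax(sgn*(v[6:-2]-v[2:-6]))+4; out.append((x[k],y[k]))
    return np.array(out)
def circ(P,r=None):
    f=lambda p:np.hypot(P[:,0]-p[0],P[:,1]-p[1])-(p[2] if r is None else r)
    s=least_squares(f,[*P[:,:2].mean(0),r or 30],loss='soft_l1'); return s.x.round(1),np.abs(s.fun).mean().round(2)
E
python3 - <<'E'
from h import *
g=cv2.imread("pics/top0.png",0);s=cv2.imread("pics/side0.png",0)
D=np.deg2rad
e=edge(g,(337.3,192.2),D(np.arange(60,270,5)),8,18)
print("vent pad",circ(plane("top",e,133),27),circ(plane("top",e,133)))
print("pipe top",plane("top",[(338,192)],153.5))
e=edge(g,(372,184.2),D(np.arange(-110,5,5)),11,22)
e=np.r_[e,edge(g,(372,184.2),D(np.arange(50,85,5)),11,22)]
print("sel pad",circ(plane("top",e,133)))
e=edge(g,(349,178),D(np.r_[np.arange(-100,-20,5),np.arange(30,150,5)]),44,58)
print("cap tri",tri((263.2,252),(317,215)),plane("top",[(263.2,252)],47.5))
P=plane("top",[(377,182),(387.4,185)],155);print("pointer",P)
print("zero mark",plane("top",[(376,197)],133), "dot",plane("top",[(383.3,192.2)],133))
# handle
print("lug", plane("top",[(288,192),(455,156)],100))
# pipe in side
print("pipe tri",tri((338,192),(240+(743-500)/5,95+115/5)))
for n,i,(x,y,w,h) in (("top",g,(250,238,26,26)),("side",s,(305,208,24,32))):
    m=(i[y:y+h,x:x+w]<60).astype('uint8')
    k,l,st,ce=cv2.connectedComponentsWithStats(m); j=1+np.argmax(st[1:,4]); print(n,st[j]+[x,y,0,0,0],ce[j]+[x,y])
E
```

```text
vent pad (array([491.4, 218.6,  27. ]), np.float64(0.38)) (array([491.3, 219.2,  26.4]), np.float64(0.25))
pipe top [[488.98761641 220.83645329 153.5       ]]
sel pad (array([505.5, 147.6,  33.5]), np.float64(0.32))
cap tri (array([372.52322594, 367.87625583,  46.9181916 ]), np.float64(0.8093831375720965)) [[372.16356112 367.76770653  47.5       ]]
pointer [[506.55579293 143.01826194 155.        ]
 [500.11070173 122.60171707 155.        ]]
zero mark [[478.74912369 140.05106331 133.        ]] dot [[488.04215971 124.62928465 133.        ]]
lug [[496.55645685 314.11063808 100.        ]
 [564.36241815 -45.94636469 100.        ]]
pipe tri (array([489.22239453, 220.86512127, 153.27140408]), np.float64(0.45420456898630884))
top [257 244  13  14 108] [263.22222222 250.22222222]
side [309 212  15  19 199] [315.95979899 221.22110553]
```

```bash
cat >> h.py <<'E'
def plan(p,yaw,o=None):
    "tool-frame shift/turn (move units) from the measured pose to p with tool down, tool y at world angle yaw (deg)"
    o=o or get_obs(); r=rot(o["tcp_rot"]); a=np.deg2rad(yaw)
    y=np.array([np.cos(a),np.sin(a),0]);z=np.array([0,0,-1.]);x=np.cross(y,z)
    T=R.from_matrix(np.c_[x,y,z])
    return np.r_[r.inv().apply(np.array(p)-o["tcp_pos"])/200,(r.inv()*T).as_rotvec()/2].round(4)
def yaw(o):
    y=rot(o["tcp_rot"]).apply([0,1,0]); return np.rad2deg(np.arctan2(y[1],y[0]))
E
python3 -c "
from h import *
print(plan((350,310,220),118))"
```

```text
[-1.154e+00 -5.898e-01  1.800e-02 -5.000e-04 -3.000e-04 -4.093e-01]
```

Call:
carry_out:
  steps:
    - [0.45, -1, -0.55, 0.02, 0, 0, -0.41]
    - [0.45, -1, -0.55, 0.02, 0, 0, -0.41]
    - [0.45, -1, -0.55, 0.02, 0, 0, -0.41]
    - [0.45, -1, -0.55, 0.02, 0, 0, -0.41]
    - [0.45, -1, -0.55, 0.02, 0, 0, -0.41]
    - [0.45, -1, -0.55, 0.02, 0, 0, -0.41]
    - [0.45, -1, -0.55, 0.02, 0, 0, -0.41]
    - [0.45, -1, -0.55, 0.02, 0, 0, -0.41]

```text
time_s: 0.77
tcp_pos: [325.2, 325.7, 219.7]
tcp_rot: [-0.0, -0.244, 0.97, -0.0]
contact_force: [0.4, 0.1, -0.2]
grip_width: 46.9
gripper_force: 0.0
```

```bash
python3 -c "
from h import *
print(plan((505,148,215),165.6))"
```

```text
[-3.7060e-01 -1.2086e+00  2.4200e-02 -2.0000e-04 -4.0000e-04 -4.1290e-01]
```

Call:
carry_out:
  steps:
    - [0.45, -0.31, -1, 0.02, 0, 0, -0.41]
    - [0.45, -0.31, -1, 0.02, 0, 0, -0.41]
    - [0.45, -0.31, -1, 0.02, 0, 0, -0.41]
    - [0.45, -0.31, -1, 0.02, 0, 0, -0.41]
    - [0.45, -0.31, -1, 0.02, 0, 0, -0.41]
    - [0.45, -0.31, -1, 0.02, 0, 0, -0.41]
    - [0.45, -0.31, -1, 0.02, 0, 0, -0.41]
    - [0.45, -0.31, -1, 0.02, 0, 0, -0.41]

```text
time_s: 1.43
tcp_pos: [473.1, 179.3, 215.4]
tcp_rot: [-0.0, -0.61, 0.792, 0.0]
contact_force: [-0.9, -0.5, -1.5]
grip_width: 47.3
gripper_force: 0.0
```

```bash
python3 -c "
from h import *
print(plan((505,148,215),165.6))"
```

```text
[ 0.1108 -0.1942  0.0021  0.0005 -0.0002 -0.0031]
```

Call:
carry_out:
  steps:
    - [0.45, 0.11, -0.194, 0.0, 0, 0, 0]
    - [0.45, 0.11, -0.194, 0.0, 0, 0, 0]
    - [0.45, 0.11, -0.194, 0.0, 0, 0, 0]

```text
time_s: 1.68
tcp_pos: [504.8, 148.8, 215.7]
tcp_rot: [-0.0, -0.608, 0.794, 0.0]
contact_force: [-0.2, -0.5, -0.7]
grip_width: 47.3
gripper_force: 0.0
```

```bash
python3 - <<'E'
from h import *
o=get_obs();print(o["tcp_pos"],yaw(o),o["contact_force"])
t=viewer.snapshot("top")[:,:,::-1];s=viewer.snapshot("side")[:,:,::-1]
f=lambda i,x,y,w,h:np.clip(cv2.resize(i[y:y+h,x:x+w],(400,400),interpolation=cv2.INTER_CUBIC)*1.6,0,255)
cv2.imwrite("pics/m2.png",np.hstack([f(t,310,130,110,110),f(s,225,50,110,110)]))
E
```

```text
[504.79873092 148.79182504 215.70192099] 164.8252364276796 [-0.17559785 -0.48682494 -0.66078294][ WARN:0@1.658] global loadsave.cpp:1063 imwrite_ Unsupported depth image for selected encoder is fallbacked to CV_8U.
```

View pics/m2.png

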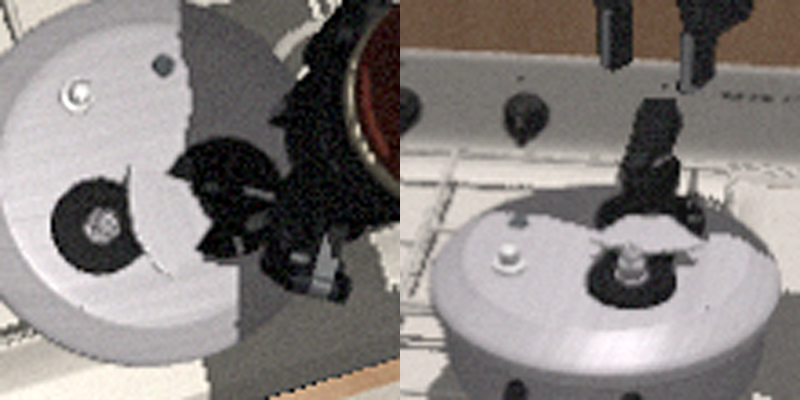

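The gripper is above the selector, with its fingers straddling the bar in the side view at about (615,60) and (695,60), and the quadrant still overlaps the vent. Descending.

Call:
carry_out:
  steps:
    - [0.45, 0, 0, 0.12, 0, 0, 0]
    - [0.45, 0, 0, 0.18, 0, 0, 0]
    - [0.45, 0, 0, 0.225, 0, 0, 0]
    - [0.45, 0, 0, 0.225, 0, 0, 0]
    - [0.45, 0, 0, 0.225, 0, 0, 0]

```text
time_s: 2.2
tcp_pos: [503.7, 149.9, 171.1]
tcp_rot: [-0.0, -0.609, 0.793, 0.0]
contact_force: [0.7, -0.2, 0.8]
grip_width: 47.2
gripper_force: 0.0
```

Call:
carry_out:
  steps:
    - [0.9, 0, 0, 0, 0, 0, 0]
    - [0.9, 0, 0, 0, 0, 0, 0]
    - [0.9, 0, 0, 0, 0, 0, 0]
    - [0.9, 0, 0, 0, 0, 0, 0]
    - [0.9, 0, 0, 0, 0, 0, 0]
    - [0.9, 0, 0, 0, 0, 0, 0]
  grip_force: 25

```text
time_s: 2.7
tcp_pos: [504.4, 149.3, 171.2]
tcp_rot: [0.0, -0.609, 0.793, -0.0]
contact_force: [0.6, -0.4, 0.6]
grip_width: 8.6
gripper_force: 0.0
```

```bash
python3 -c "
from h import *
o=get_obs();print(o['tcp_pos'],yaw(o),o['contact_force'],o['wrist_torque'])"
```

```text
[504.40341503 149.32887472 171.15892736] 165.06255282771136 [ 0.58989396 -0.37349458  0.60447775] [-0.02180575  0.00599824 -0.01674494]
```

The fingers closed to 8.6 mm with no force, so they missed the bar. I'll look again.

```bash
python3 - <<'E' 2>/dev/null
from h import *
t=viewer.snapshot("top")[:,:,::-1];s=viewer.snapshot("side")[:,:,::-1]
f=lambda i,x,y,w,h:np.clip(cv2.resize(i[y:y+h,x:x+w],(400,400),interpolation=cv2.INTER_CUBIC)*2.2,0,255)
cv2.imwrite("pics/m3.png",np.hstack([f(t,330,140,80,80),f(s,255,55,80,80)]))
E
```

```text
(no output)
```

View pics/m3.png

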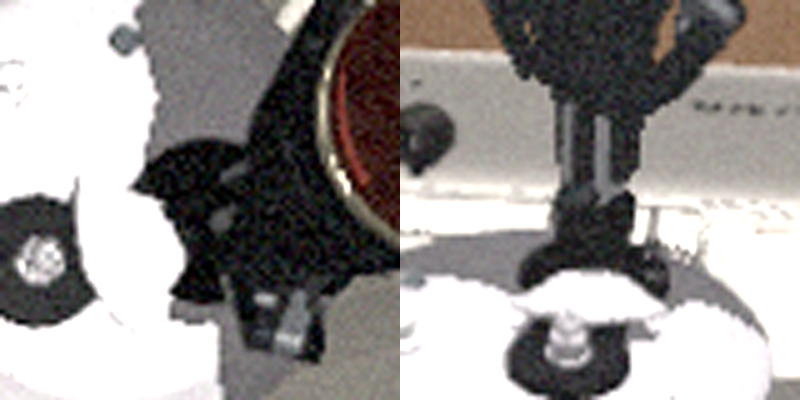

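```bash
python3 - <<'E' 2>/dev/null
from h import *
def proj(n,P):
    c=viewer.get_calibration(n);r=rot(c["orientation"]).inv()
    rv=r.as_rotvec();t=-r.apply(c["eye"])
    return cv2.projectPoints(np.array(P,float),rv,t,c["mtx"],c["dist_coeffs"])[0][:,0]
q=proj("side",[(504.4,149.3,149),(504.4,149.3,160),(505,148,166),(505,148,145),(490.5,219.5,153.5)]).round(1);print(q, ((q-[255,55])*5+[400,0]))
print(tri((316.5+0,0) if 0 else (0,0),(0,0))[1])
o=get_obs();print(o["gripper_force"],o["grip_width"])
E
```

```text
[[293.8 102.9]
 [293.9  98.5]
 [293.9  95.8]
 [293.7 104.2]
 [288.4 117.5]] [[594.  239.5]
 [594.5 217.5]
 [594.5 204. ]
 [593.5 246. ]
 [567.  312.5]]
28.03735896886269
0.0 8.397511179847257
```

Call:
carry_out:
  steps:
    - [1, 0, 0, 0, 0, 0, 0]
    - [1, 0, 0, 0, 0, 0, 0]
    - [1, 0, 0, 0, 0, 0, 0]
    - [1, 0, 0, 0, 0, 0, 0]
  grip_force: 25

```text
time_s: 3.13
tcp_pos: [504.3, 149.3, 171.0]
tcp_rot: [-0.0, -0.609, 0.793, 0.0]
contact_force: [-0.2, -0.2, -0.9]
grip_width: -0.1
gripper_force: 0.0
```

```bash
cat >> h.py <<'E'
def proj(n,P):
    c=viewer.get_calibration(n);r=rot(c["orientation"]).inv()
    return cv2.projectPoints(np.array(P,float),r.as_rotvec(),-r.apply(c["eye"]),c["mtx"],c["dist_coeffs"])[0][:,0]
E
python3 - <<'E' 2>/dev/null
from h import *
P=[(477,156,199),(532,141,199),(504.8,148.8,199)]
print(proj("top",P),proj("side",P))
print(tri((400,203),(306,74)))
o=get_obs();p=o["tcp_pos"]
print(p,proj("top",[p]),proj("side",[p,p-[0,0,22]]))
t=viewer.snapshot("top")[:,:,::-1];s=viewer.snapshot("side")[:,:,::-1]
f=lambda i,x,y,w,h:np.clip(cv2.resize(i[y:y+h,x:x+w],(400,400),interpolation=cv2.INTER_CUBIC)*3.,0,255)
cv2.imwrite("pics/m4.png",np.hstack([f(t,350,150,60,60),f(s,265,65,60,60)]))
E
```

```text
[[377.85416736 195.18430379]
 [384.17646107 165.65410363]
 [380.86893259 180.2068445 ]] [[305.39306464  85.91040597]
 [283.7517572   78.69113712]
 [294.23545023  82.27271338]]
(array([472.84499892, 125.21827196, 214.29977121]), np.float64(26.53706212674232))
[504.26225482 149.32439384 170.97631832] [[376.25243025 182.27850006]] [[294.07371165  94.05963657]
 [293.83119105 102.94208416]]
```

View pics/m4.png

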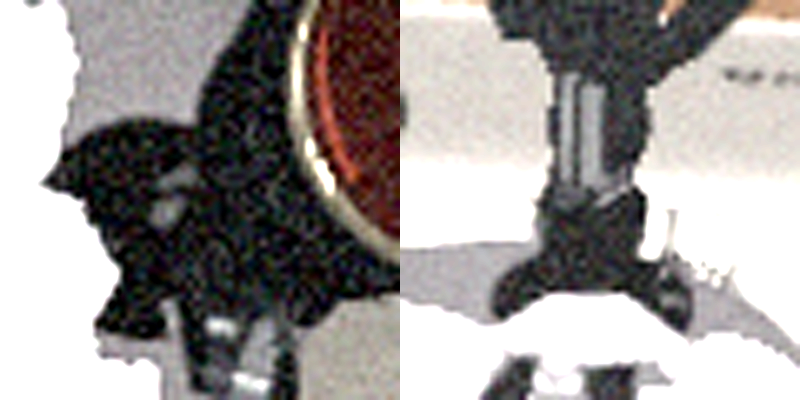

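```bash
python3 - <<'E' 2>/dev/null
from h import *
print(tri((374.7,181.5),(295,94)),tri((377,176.2),(290.5,92.7)))
# ray height over known x,y of the side tips: at y=149,160
for y in (138,149,160):
  e,d=ray("side",[(293,93.5)]);print(y,e+d[0]*(y-e[1])/d[0][1])
E
```

```text
(array([503.53555132, 152.05473944, 172.68524858]), np.float64(4.473753931006029)) (array([514.84252775, 146.84254429, 171.06080807]), np.float64(2.464323272010445))
138 [510.83475683 138.         165.52366568]
149 [506.89708074 149.         171.66524894]
160 [502.95940465 160.         177.8068322 ]
```

Call:
carry_out:
  steps:
    - [1, 0, 0, 0.005, 0, 0, 0]
    - [1, 0, 0, 0.01, 0, 0, 0]
    - [1, 0, 0, 0.015, 0, 0, 0]

```text
time_s: 3.48
tcp_pos: [504.3, 149.4, 167.9]
tcp_rot: [-0.0, -0.609, 0.793, 0.0]
contact_force: [-0.9, 0.0, -0.1]
grip_width: -0.2
gripper_force: 0.0
```

Call:
carry_out:
  steps:
    - [1, 0, 0, 0.005, 0, 0, 0]
    - [1, 0, 0, 0.01, 0, 0, 0]
    - [1, 0, 0, 0.015, 0, 0, 0]

```text
time_s: 3.73
tcp_pos: [504.3, 149.4, 164.9]
tcp_rot: [-0.0, -0.609, 0.793, 0.0]
contact_force: [0.1, 0.0, 0.1]
grip_width: -0.3
gripper_force: 0.0
```

Call:
carry_out:
  steps:
    - [1, 0, 0, 0.005, 0, 0, 0]
    - [1, 0, 0, 0.01, 0, 0, 0]
    - [1, 0, 0, 0.015, 0, 0, 0]

```text
time_s: 3.98
tcp_pos: [504.3, 149.4, 161.9]
tcp_rot: [0.0, -0.609, 0.793, 0.0]
contact_force: [-0.4, -1.1, 0.5]
grip_width: -0.2
gripper_force: 0.0
```

```bash
python3 - <<'E' 2>/dev/null
from h import *
o=get_obs();print(o["tcp_pos"],o["contact_force"])
t=viewer.snapshot("top")[:,:,::-1];s=viewer.snapshot("side")[:,:,::-1]
f=lambda i,x,y,w,h:255*np.clip(cv2.resize(i[y:y+h,x:x+w],(400,400),interpolation=cv2.INTER_CUBIC)/255.*1.5,0,1)**.45
cv2.imwrite("pics/m5.png",np.hstack([f(t,350,150,60,60),f(s,265,65,60,60)]))
E
```

```text
[504.28837858 149.37238242 161.9048363 ] [-0.44823314 -1.08836219  0.47530379]
```

View pics/m5.png

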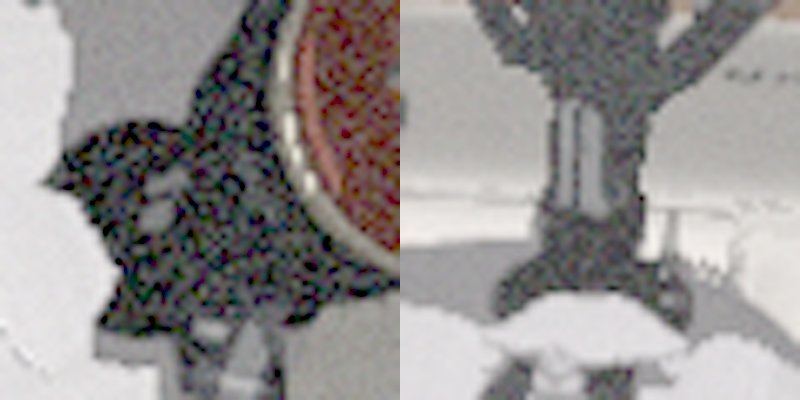

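Call:
carry_out:
  steps:
    - [1, 0, 0, 0.005, 0, 0, 0]
    - [1, 0, 0, 0.01, 0, 0, 0]
    - [1, 0, 0, 0.015, 0, 0, 0]

```text
time_s: 4.33
tcp_pos: [504.5, 149.4, 159.4]
tcp_rot: [0.0, -0.609, 0.793, -0.0]
contact_force: [-4.5, -0.8, 17.9]
grip_width: -0.0
gripper_force: 8.6
```

Call:
carry_out:
  steps:
    - [1, 0, 0, 0.005, 0, 0, 0]
    - [1, 0, 0, 0.01, 0, 0, 0]

```text
time_s: 4.5
tcp_pos: [504.7, 149.4, 159.2]
tcp_rot: [0.001, -0.609, 0.793, -0.001]
contact_force: [-11.2, -1.4, 36.1]
grip_width: -0.0
gripper_force: 18.2
```

Contact came at TCP z≈159.5, so the closed tips are on top of something. I'll back off, open, go lower and close.

Call:
carry_out:
  steps:
    - [1, 0, 0, -0.06, 0, 0, 0]
    - [0.5, 0, 0, -0.06, 0, 0, 0]
    - [0.5, 0, 0, -0.06, 0, 0, 0]
    - [0.5, 0, 0, -0.06, 0, 0, 0]
    - [0.5, 0, 0, -0.06, 0, 0, 0]
    - [0.5, 0, 0, -0.06, 0, 0, 0]

```text
time_s: 5.0
tcp_pos: [504.0, 149.3, 168.5]
tcp_rot: [-0.0, -0.609, 0.793, 0.0]
contact_force: [-0.9, 0.3, -0.8]
grip_width: 42.7
gripper_force: 0.0
```

Call:
carry_out:
  steps:
    - [0.5, 0, 0, 0.04, 0, 0, 0]
    - [0.5, 0, 0, 0.06, 0, 0, 0]
    - [0.5, 0, 0, 0.08, 0, 0, 0]
    - [0.5, 0, 0, 0.09, 0, 0, 0]
    - [0.5, 0, 0, 0.1, 0, 0, 0]

```text
time_s: 5.42
tcp_pos: [504.0, 149.3, 148.5]
tcp_rot: [-0.0, -0.609, 0.793, 0.0]
contact_force: [-0.2, -0.1, -0.0]
grip_width: 42.6
gripper_force: 0.0
```

Call:
carry_out:
  steps:
    - [0.6, 0, 0, 0, 0, 0, 0]
    - [0.7, 0, 0, 0, 0, 0, 0]
    - [1, 0, 0, 0, 0, 0, 0]
    - [1, 0, 0, 0, 0, 0, 0]
    - [1, 0, 0, 0, 0, 0, 0]
    - [1, 0, 0, 0, 0, 0, 0]
  grip_force: 25

```text
time_s: 5.92
tcp_pos: [504.9, 149.2, 149.3]
tcp_rot: [0.0, -0.609, 0.793, -0.0]
contact_force: [3.0, -1.0, 0.5]
grip_width: 13.1
gripper_force: 29.7
```

```bash
python3 -c "
from h import *
o=get_obs();print(o['tcp_pos'],yaw(o),o['contact_force'],o['wrist_torque'],o['grip_width'],o['gripper_force'])"
```

```text
[504.91905786 149.2478864  149.33947253] 165.0572925688073 [ 3.04238814 -0.99689244  0.54434127] [-0.26829216 -0.56082244 -0.0372147 ] 13.121088837747772 29.66292053461075
```

The bar is gripped at 13.1 mm. The usable fingertips turn out to sit about 28 mm higher, relative to the reported TCP, than the stated geometry. Turning clockwise about 64°.

Call:
carry_out:
  steps:
    - [1, 0, 0, 0, 0, 0, 0.04]
    - [1, 0, 0, 0, 0, 0, 0.08]
    - [1, 0, 0, 0, 0, 0, 0.12]
    - [1, 0, 0, 0, 0, 0, 0.16]
    - [1, 0, 0, 0, 0, 0, 0.2]
    - [1, 0, 0, 0, 0, 0, 0.24]
    - [1, 0, 0, 0, 0, 0, 0.28]
    - [1, 0, 0, 0, 0, 0, 0.28]
  grip_force: 40

```text
time_s: 6.58
tcp_pos: [505.4, 149.0, 149.4]
tcp_rot: [0.001, -0.364, 0.931, -0.001]
contact_force: [5.7, -2.1, 0.7]
grip_width: 12.6
gripper_force: 42.9
```

Call:
carry_out:
  steps:
    - [1, 0, 0, 0, 0, 0, 0.04]
    - [1, 0, 0, 0, 0, 0, 0.08]
    - [1, 0, 0, 0, 0, 0, 0.12]
    - [1, 0, 0, 0, 0, 0, 0.16]
    - [1, 0, 0, 0, 0, 0, 0.2]
    - [1, 0, 0, 0, 0, 0, 0.24]
    - [1, 0, 0, 0, 0, 0, 0.275]
    - [1, 0, 0, 0, 0, 0, 0.275]

```text
time_s: 7.25
tcp_pos: [505.6, 148.6, 149.4]
tcp_rot: [0.001, -0.097, 0.995, -0.001]
contact_force: [4.7, -3.9, -1.0]
grip_width: 12.4
gripper_force: 42.8
```

```bash
python3 -c "
from h import *
o=get_obs();print(o['tcp_pos'],yaw(o),o['contact_force'],o['wrist_torque'],o['grip_width'],o['gripper_force'],o['joint_positions'])"
```

```text
[505.64773341 148.55094911 149.4058073 ] 101.17938593443053 [ 4.70545355 -3.87295336 -1.01426175] [-0.93791646 -1.11509168 -0.01726871] 12.377312609453586 42.78534650802612 [ 0.14818848  0.3471503  -0.27826874  0.94311915 -0.00191479 -0.04693296]
```

Call:
carry_out:
  steps:
    - [0.65, 0, 0, 0, 0, 0, 0]
    - [0.65, 0, 0, 0, 0, 0, 0]
    - [0.65, 0, 0, 0, 0, 0, 0]
    - [0.65, 0, 0, -0.1, 0, 0, 0]
    - [0.65, 0, 0, -0.25, 0, 0, 0]
    - [0.65, 0, 0, -0.3, 0, 0, 0]
    - [0.65, 0, 0, -0.3, 0, 0, 0]

```text
time_s: 7.83
tcp_pos: [505.7, 149.8, 211.6]
tcp_rot: [0.002, -0.1, 0.995, 0.0]
contact_force: [0.0, 0.2, 0.3]
grip_width: 30.0
gripper_force: 0.0
```

```bash
python3 -c "
from h import *
o=get_obs();print(o['tcp_pos'],yaw(o),plan((372.3,367.8,120),101.18))"
```

```text
[505.68903393 149.78725983 211.57110869] 101.49474920061974 [0.4383 1.2011 0.456  0.     0.0021 0.0027]
```

Call:
carry_out:
  steps:
    - [0.3, 0.43, 1, 0, 0, 0, 0]
    - [0.3, 0.43, 1, 0, 0, 0, 0]
    - [0.3, 0.43, 1, 0.1, 0, 0, 0]
    - [0.3, 0.43, 1, 0.2, 0, 0, 0]
    - [0.3, 0.43, 1, 0.2, 0, 0, 0]
    - [0.3, 0.43, 1, 0.2, 0, 0, 0]
    - [0.3, 0.43, 1, 0.2, 0, 0, 0]

```text
time_s: 8.42
tcp_pos: [376.6, 329.8, 166.7]
tcp_rot: [-0.002, -0.102, 0.995, -0.0]
contact_force: [-0.9, -0.3, -0.5]
grip_width: 59.7
gripper_force: 0.0
```

```bash
python3 - <<'E' 2>/dev/null
from h import *
o=get_obs();print(o["tcp_pos"],yaw(o),plan((372.3,367.8,100),101.18))
print("others",plane("top",[(221,215),(208,270),(184,241)],50).round())
t=viewer.snapshot("top")[:,:,::-1];s=viewer.snapshot("side")[:,:,::-1]
cv2.imwrite("pics/t6.png",t)
f=lambda i,x,y,w,h:255*np.clip(cv2.resize(i[y:y+h,x:x+w],(400,400),interpolation=cv2.INTER_CUBIC)/255.*1.5,0,1)**.7
cv2.imwrite("pics/m6.png",np.hstack([f(t,320,145,80,80),f(s,240,130,120,120)]))
E
```

```text
[376.57181725 329.82849113 166.69053442] 101.71987804335882 [-1.900e-02  1.904e-01  3.333e-01 -3.000e-04 -2.100e-03  4.700e-03]
others [[455. 457.  50.]
 [337. 488.  50.]
 [401. 539.  50.]]
```

View pics/m6.png

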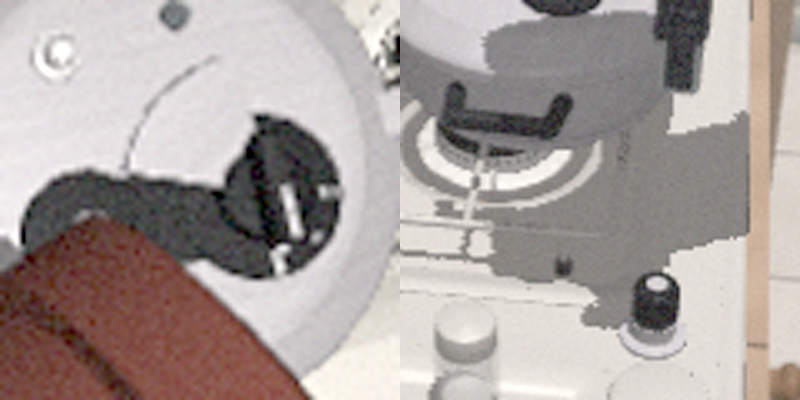

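The pointer now runs from about (378,182) to (379.6,192.6) in top, next to the zero mark at (376,197). I'll check the angle.

```bash
python3 - <<'E' 2>/dev/null
from h import *
t=cv2.imread("pics/t6.png",0)
print(t[178:203,368:388])
for z in (160,166):
  P=plane("top",[(378,182),(379.6,192.6)],z);d=P[1]-P[0]
  for v in(d,P[1]-[505.3,148.2,z]): print(z,P[1],np.arctan2(-v[1],-v[0])-0.195)
E
```

```text
[[ 21  23   3   0  13  30  31  25  28  28  22  14  13  13  23  28  24  16
   26  93]
 [ 28  23   3  11   1  24  32  33  25  23   7  13  20   8  17  23  13  25
   22  63]
 [ 24  26   4   1   1  23  26  27  26  22  12  11  14  10  24  22  27  20
   12  55]
 [ 26  25  13  12  13   8  25  33  25  42  31  20  21  11  16  20  17  19
   13  21]
 [ 26  26  20   1   6  22  32  27 101 103  55  13  21  19  12  44 105  61
   66  72]
 [ 27  23  26   7   2   6  18  22  99 124  79  10  23  17   5  31 126  90
   73  89]
 [ 26  23  13   1   2  13  17  30  78 150 111   7  14  16  14  21  76  58
   43  54]
 [ 28  32  26  13   0   9  19  22  53 153 133  49  15  10  12  20  23  21
   21  11]
 [ 21  33  30  20   2   2  19  26  17 133 128  56  13  11   9  22  21  20
   17  15]
 [ 26  26  25  17   0  16   1  16  23  92 121  76   7   5  19  24  17  23
   19  13]
 [ 35  31  32  25   1   4  11  20  27  76 150 107   9  15  19  19  29  29
   19  31]
 [ 27  34  35  30  14   4   1  14  18  49 152 122  27  18  21  20  19  24
   20  56]
 [ 11  22  26  31   6   0  12  10  23  23 151 139  54   5  26  13  22  18
   14 
[... 587 characters left out ...]
4
  130 132]
 [ 32  21  21  27  32  27  25 148 142  57  17  28  50 109 136 138 137 136
  130 125]
 [ 23  28  25  26  22  25  15 117 111  43  48 105 123 137 136 136 131 127
  127 121]
 [ 78  47  19   6  22  50  59  94 117 123 120 132 136 135 132 134 130 131
  122 123]
 [131 127 128 122 123 128 124 125 134 141 135 133 136 135 134 134 133 129
  120 116]
 [136 141 138 140 140 140 138 137 135 134 133 138 140 135 134 130 129 128
  119 115]]
160 [485.0956557  140.50683813 160.        ] -0.09752891625178943
160 [485.0956557  140.50683813 160.        ] 0.16881767775546241
166 [484.57662657 142.34535314 166.        ] -0.09752891625179179
166 [484.57662657 142.34535314 166.        ] 0.08033857682801282
```

```bash
python3 - <<'E' 2>/dev/null
from h import *
t=cv2.imread("pics/t6.png",0)
def line(r0,r1,c0,c1,z):
    p=[]
    for r in range(r0,r1):
        w=np.clip(t[r,c0:c1].astype(float)-45,0,None); p.append(((w*np.arange(c0,c1)).sum()/w.sum(),r))
    P=plane("top",p,z)[:,:2]; m=P.mean(0); d=np.linalg.svd(P-m)[2][0]; d*=-np.sign(d[0])
    return m,P[-1],np.arctan2(-d[1],-d[0])
print("pointer",line(182,192,375,381,166)); print("mark",line(194,200,373,378,133))
D=np.deg2rad
# selector pad circle again
e=edge(t,(372,184.2),D(np.arange(-60,5,5)),11,22); e=np.r_[e,edge(t,(372,184.2),D(np.arange(20,70,5)),11,22)]
print(circ(plane("top",e,133)))
e=edge(t,(337.3,192.2),D(np.arange(150,270,5)),8,18);print(circ(plane("top",e,133),27))
E
```

```text
pointer (array([496.52612565, 145.34079265]), array([487.72205183, 143.69200228]), np.float64(0.18745966525334137))
mark (array([479.78798075, 141.1262377 ]), array([474.74955251, 141.32627659]), np.float64(-0.11479002027047575))
(array([505.9, 148. ,  33.6]), np.float64(0.56))
(array([491.3, 218.4,  27. ]), np.float64(0.91))
```

Pointer direction is 0.19 rad against a cooker yaw of 0.20, so the selector is at zero. Now the cap.

Call:
carry_out:
  steps:
    - [0.3, -0.02, 0.19, 0.1, 0, 0, 0]
    - [0.3, -0.02, 0.19, 0.25, 0, 0, 0]
    - [0.3, -0.02, 0.19, 0.4, 0, 0, 0]
    - [0.3, -0.02, 0.19, 0.45, 0, 0, 0]
    - [0.3, -0.02, 0.19, 0.5, 0, 0, 0]
    - [0.3, -0.02, 0.19, 0.5, 0, 0, 0]

```text
time_s: 9.02
tcp_pos: [376.7, 365.1, 68.1]
tcp_rot: [-0.001, -0.099, 0.995, -0.001]
contact_force: [-0.7, -0.5, 0.2]
grip_width: 60.1
gripper_force: 0.0
```

```bash
python3 - <<'E' 2>/dev/null
from h import *
o=get_obs();print(o["tcp_pos"],yaw(o),o["contact_force"],plan((372.4,367.8,20),101.18))
t=viewer.snapshot("top")[:,:,::-1];s=viewer.snapshot("side")[:,:,::-1]
f=lambda i,x,y,w,h:255*np.clip(cv2.resize(i[y:y+h,x:x+w],(400,400),interpolation=cv2.INTER_CUBIC)/255.*1.5,0,1)**.7
cv2.imwrite("pics/m7.png",np.hstack([f(t,220,205,80,80),f(s,270,160,90,90)]))
E
```

```text
[376.69265711 365.07075732  68.056499  ] 101.38517759988905 [-0.71108819 -0.53477066  0.20342136] [ 0.0179  0.0178  0.2403 -0.0005 -0.0009  0.0018]
```

View pics/m7.png

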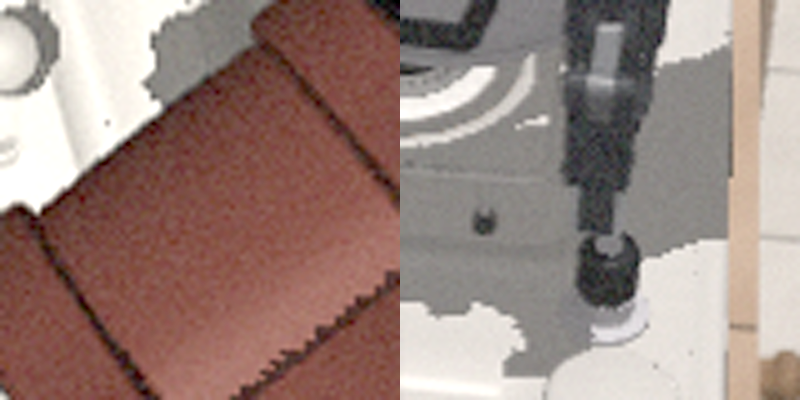

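The side view shows the near finger ending at (597,232) in the crop, just above the cap and about 4 mm off in x. I'll correct that and descend.

Call:
carry_out:
  steps:
    - [0.3, 0.018, 0.018, 0, 0, 0, 0.001]
    - [0.3, 0.018, 0.018, 0.05, 0, 0, 0.001]
    - [0.3, 0.018, 0.018, 0.12, 0, 0, 0.001]
    - [0.3, 0.018, 0.018, 0.18, 0, 0, 0.001]
    - [0.3, 0.018, 0.018, 0.22, 0, 0, 0.001]
    - [0.3, 0.018, 0.018, 0.25, 0, 0, 0.001]
    - [0.3, 0.018, 0.018, 0.255, 0, 0, 0.001]

```text
time_s: 9.7
tcp_pos: [371.9, 368.8, 17.2]
tcp_rot: [-0.0, -0.099, 0.995, -0.0]
contact_force: [0.4, 0.2, -0.8]
grip_width: 60.0
gripper_force: 0.0
```

```bash
python3 - <<'E' 2>/dev/null
from h import *
o=get_obs();print(o["tcp_pos"],yaw(o),o["contact_force"],o["gripper_force"])
E
```

```text
[371.91534417 368.8354813   17.18195635] 101.35906032107548 [ 0.37136786  0.21077037 -0.81152671] 0.0
```

Call:
carry_out:
  steps:
    - [0.5, 0, 0, 0, 0, 0, 0]
    - [0.6, 0, 0, 0, 0, 0, 0]
    - [0.65, 0, 0, 0, 0, 0, 0]
    - [0.7, 0, 0, 0, 0, 0, 0]
    - [1, 0, 0, 0, 0, 0, 0]
    - [1, 0, 0, 0, 0, 0, 0]
    - [1, 0, 0, 0, 0, 0, 0]
    - [1, 0, 0, 0, 0, 0, 0]
  grip_force: 40

```text
time_s: 10.37
tcp_pos: [372.8, 369.5, 18.7]
tcp_rot: [0.0, -0.099, 0.995, 0.0]
contact_force: [-1.2, -0.2, 5.4]
grip_width: 24.7
gripper_force: 39.0
```

Call:
carry_out:
  steps:
    - [1, 0, 0, 0, 0, 0, 0]
    - [1, 0, 0, 0, 0, 0, 0]
    - [1, 0, 0, -0.05, 0, 0, 0]
    - [1, 0, 0, -0.15, 0, 0, 0]
    - [1, 0, 0, -0.3, 0, 0, 0]
    - [1, 0, 0, -0.5, 0, 0, 0]
    - [1, 0, 0, -0.7, 0, 0, 0]
    - [1, 0, 0, -0.85, 0, 0, 0]
  grip_force: 90

```text
time_s: 11.03
tcp_pos: [372.6, 369.3, 191.8]
tcp_rot: [0.001, -0.099, 0.995, 0.001]
contact_force: [-0.1, -0.0, -2.0]
grip_width: 23.0
gripper_force: 88.4
```

```bash
python3 - <<'E' 2>/dev/null
from h import *
o=get_obs();print(o["tcp_pos"],yaw(o),o["contact_force"],plan((490.5,219.5,195),101.2))
t=viewer.snapshot("top")[:,:,::-1];s=viewer.snapshot("side")[:,:,::-1]
cv2.imwrite("pics/s8.png",s);cv2.imwrite("pics/t8.png",t)
q=proj("side",[o["tcp_pos"]])[0];print(q,proj("top",[o["tcp_pos"]]))
x,y=(q-[45,35]).astype(int)
f=lambda i,x,y,w,h:255*np.clip(cv2.resize(i[y:y+h,x:x+w],(600,600),interpolation=cv2.INTER_CUBIC)/255.*1.5,0,1)**.7
print(x,y);cv2.imwrite("pics/m8.png",f(s,x,y,90,90))
E
```

```text
[372.61523125 369.27806066 191.7737697 ] 101.35666168345693 [-0.07476409 -0.00330729 -2.01378678] [-4.305e-01 -8.503e-01 -1.600e-02  5.000e-04  1.100e-03  1.400e-03]
[322.02734189 153.3908818 ] [[264.44293792 255.30983733]]
277 118
```

View pics/m8.png

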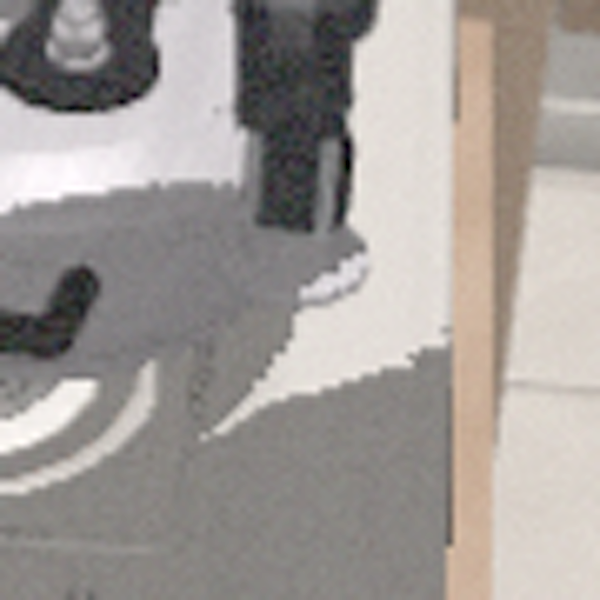

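The cap is held upright with its flange visible at about (332,158) in side. I've used all 10 picture views, so it's numbers from here. I'll check where the flange sits relative to the TCP and refine the pipe position.

```bash
python3 - <<'E' 2>/dev/null
from h import *
s=cv2.imread("pics/s8.png"); a=np.linspace(0,2*np.pi,73)
for dx in (-3,0,3):
  P=[(372.6+dx+20*np.cos(t),369.3+20*np.sin(t),z) for t in a for z in (179,183)]
  q=proj("side",P);i=q[:,0].argmax();print(dx,q[i],q[:,1].max(),q[:,0].min())
g=cv2.cvtColor(s,cv2.COLOR_BGR2GRAY)
print(g[152:166,308:338])
t=cv2.imread("pics/top0.png",0);print(t[185:200,329:348])
E
```

```text
-3 [335.06777789 158.84823901] 166.84339381371976 311.578919828191
0 [333.38189692 158.45533409] 166.4359973294986 309.9269577688895
3 [331.69946612 158.06341276] 166.0296161629449 308.2786319823182
[[ 64  56  62  65  62  59  62  60  53  51  51  43  32  35  30  21  58  73
   48  48  59  81 125 139 139 141 142 138 140 140]
 [ 63  62  63  63  62  57  57  60  61  60  61  63  61  58  58  60  71  72
   64  58  60  65  81 123 140 142 140 141 138 140]
 [ 62  65  58  67  61  54  60  64  64  62  61  62  67  66  65  63  66  66
   61  58  60  62  63  78 140 139 140 138 140 141]
 [ 62  63  63  60  63  60  58  61  64  64  63  69  67  66  65  68  66  64
   60  59  61  60  62  65 130 142 140 140 140 140]
 [ 63  63  63  63  68  62  58  61  65  62  62  68  62  65  66  63  67  66
   61  62  61  64 123 123 135 139 139 140 140 139]
 [ 63  58  66  68  62  65  63  63  68  63  65  65  66  64  64  63  67  67
   64  64 121 125 133 131 132 141 141 137 139 139]
 [ 59  60  64  66  62  67  65  65  62  61  64  64  66  65  66  67  66  66
   62  65 131 133 133 101 120 141 139 141 140 137]
 [ 63  61  59  63  66  65 
[... 1365 characters left out ...]
  70  84 103  79  84 112  69  17  26  31  78
  126]
 [ 23  27  25  38  85 111  51  60  84  88 106  92  66  72  14  17  26  79
  133]
 [ 24  19  28  20  75 125  69  80  72  92  90  82  84  84  16  18  19  61
  119]
 [ 30  22  24  16  47  96  82  94  90  85  65  71  88  58  25  25  19  39
   90]
 [ 25  26  31  23  29  52  93 110  91  98  89  64  40  16  23  18  12  18
   79]
 [ 26  28  19  24  21  33  55  69  67  69  70  34  11  18  27  21  26  19
   42]
 [ 25  25  24  28  18  20  21  29  36  28  36  13  24  23  19  28  27  23
   14]
 [ 30  25  23  13  19  23  22  22  18  16  22  26  19  24  16  27  14  12
   19]
 [ 28  30  22  26  28  25  29  30  25  23  24  25  23  25  25  31  27  18
    0]]
```

Call:
carry_out:
  steps:
    - [1, -0.433, -0.85, 0, 0, 0, 0]
    - [1, -0.433, -0.85, 0, 0, 0, 0]
    - [1, -0.433, -0.85, 0, 0, 0, 0]
    - [1, -0.433, -0.85, 0, 0, 0, 0]
    - [1, -0.433, -0.85, 0, 0, 0, 0]
    - [1, -0.433, -0.85, 0, 0, 0, 0]
    - [1, -0.433, -0.85, 0.05, 0, 0, 0]
    - [1, -0.433, -0.85, 0.08, 0, 0, 0]

```text
time_s: 11.8
tcp_pos: [489.9, 219.5, 170.6]
tcp_rot: [-0.001, -0.099, 0.995, 0.0]
contact_force: [-1.4, 0.1, -1.8]
grip_width: 23.2
gripper_force: 88.8
```

```bash
python3 - <<'E' 2>/dev/null
from h import *
o=get_obs();p=o["tcp_pos"];print(p,yaw(o),o["contact_force"],o["grip_width"],plan((491,219.6,170),101.2))
s=viewer.snapshot("side")[:,:,::-1];cv2.imwrite("pics/s9.png",s);g=cv2.cvtColor(s,cv2.COLOR_BGR2GRAY)
g0=cv2.imread("pics/side0.png",0)
a=np.linspace(0,2*np.pi,73);P=[(p[0]+20*np.cos(t),p[1]+20*np.sin(t),z) for t in a for z in (p[2]-13,p[2]-8.5)]
q=proj("side",P);print(q.min(0),q.max(0))
q=proj("side",[(491,219.6,153.5),(491,219.6,140)]);print(q)
x0,y0=q[0].astype(int);print("pipe",x0-12,y0-6);print(g0[y0-6:y0+16,x0-12:x0+13])
q=proj("side",[p-[0,0,13]])[0].astype(int);print("flange",q-[14,8]);print(g[q[1]-8:q[1]+12,q[0]-14:q[0]+15])
E
```

```text
[489.89427356 219.49262708 170.64157303] 101.33692489405033 [-1.40804319  0.10963889 -1.78347484] 23.20110546608347 [-0.0055 -0.0006  0.0032  0.0001 -0.0007  0.0012]
[279.04319229 109.10715436] [298.39965784 120.81560385]
[[288.12892623 117.45356105]
 [288.0174192  123.00988856]]
pipe 276 111
[[124 126  84  29  21  27  26  49  98 118 122 120 123 119 121 121 121 120
  124 120 123 124 124 125 115]
 [125 126 110  60  13  53  90 104 120 122 119 120 121 123 124 122 123 121
  121 123 123 124 125 123 122]
 [128 124 122  89  74  99 120 121 122 121 124 121 121 125 119 121 124 124
  126 123 122 120 121 123 124]
 [125 124 122 113 113 116 122 123 121 122 122 123 124 124 122 125 121 123
  126 127 124 124 124 126 124]
 [125 111 121 123 124 121 125 123 124 121 125 124 124 122 125 125 128 123
  125 125 123 126 125 127 124]
 [123 108  98 104 104 121 118 130 125 122 123 117 114 119 122 125 126 126
  124 125 126 124 124 124 124]
 [126 121 115 104  82  92 100 100  91  99 101 118  95 101 116 124 122 125
  126 125 125 126 126 127 125]
 [124 125 123 122  82  60  61  50  55  66  84 101  95  91 106 108 119 1
[... 3242 characters left out ...]
 36  22  24  20  22  54  63  60  61  64  59  62
   43  22  19  15  13  21  18  26  56  62  61]
 [ 64  62  64  50  42  29  14  17  15  11  32  59  67  65  62  67  68  57
   34  16  18  12  10  10  19  27  59  62  61]
 [ 61  60  57  34  22  10  21  12  13  20  28  57  62  66  65  64  66  67
   37  20  16  21  15  11  14  19  56  60  63]
 [ 63  64  43  25  19  10  18  12  13  14  37  54  61  59  63  62  65  58
   37  22  10  17  20  16  10  22  44  59  65]
 [ 63  55  30  25  10  18  12  15  12  10  49  57  59  60  60  62  56  56
   54  26  19  21  20  19  23  16  31  60  59]
 [ 62  51  32  10  20  24  24  18  13  16  39  53  62  60  61  57  57  63
   45  27  11  20  25  20  24  16  27  55  61]]
```

Call:
carry_out:
  steps:
    - [1, -0.004, 0.002, 0, 0, 0, 0]
    - [1, -0.004, 0.002, 0.015, 0, 0, 0]
    - [1, -0.004, 0.002, 0.03, 0, 0, 0]
    - [1, -0.004, 0.002, 0.04, 0, 0, 0]
    - [1, -0.004, 0.002, 0.05, 0, 0, 0]
    - [1, -0.004, 0.002, 0.05, 0, 0, 0]

```text
time_s: 12.35
tcp_pos: [491.2, 220.1, 161.6]
tcp_rot: [-0.0, -0.099, 0.995, -0.0]
contact_force: [-0.1, 0.6, -1.0]
grip_width: 23.3
gripper_force: 88.8
```

Call:
carry_out:
  steps:
    - [1, 0, 0, 0.007, 0, 0, 0]
    - [1, 0, 0, 0.014, 0, 0, 0]
    - [1, 0, 0, 0.02, 0, 0, 0]

```text
time_s: 12.6
tcp_pos: [491.5, 219.9, 158.0]
tcp_rot: [0.0, -0.099, 0.995, -0.0]
contact_force: [-0.8, -1.8, 2.4]
grip_width: 23.3
gripper_force: 88.8
```

Call:
carry_out:
  steps:
    - [1, 0, 0, 0.007, 0, 0, 0]
    - [1, 0, 0, 0.014, 0, 0, 0]
    - [1, 0, 0, 0.02, 0, 0, 0]

```text
time_s: 12.85
tcp_pos: [491.8, 219.7, 154.8]
tcp_rot: [0.001, -0.099, 0.995, -0.0]
contact_force: [-1.9, -3.2, 6.5]
grip_width: 23.3
gripper_force: 89.5
```

```bash
python3 -c "
from h import *
o=get_obs();print(o['tcp_pos'],yaw(o),o['contact_force'],o['wrist_torque'],rot(o['tcp_rot']).apply([0,0,1]))"
```

```text
[491.7832865  219.67197566 154.80206164] 101.34249701793826 [-1.87828868 -3.22333498  6.49050388] [-0.83734928  0.61413308 -0.01975427] [ 1.16914199e-03 -6.04083704e-04 -9.99999134e-01]
```

Call:
carry_out:
  steps:
    - [1, 0.003, -0.003, 0.0, 0, 0, 0]
    - [1, 0.003, -0.003, 0.008, 0, 0, 0]
    - [1, 0.003, -0.003, 0.016, 0, 0, 0]
    - [1, 0.003, -0.003, 0.02, 0, 0, 0]

```text
time_s: 13.18
tcp_pos: [490.9, 219.2, 149.6]
tcp_rot: [-0.0, -0.099, 0.995, -0.0]
contact_force: [-0.0, -1.7, -2.3]
grip_width: 23.3
gripper_force: 88.7
```

Call:
carry_out:
  steps:
    - [1, 0, -0.001, 0.008, 0, 0, 0]
    - [1, 0, -0.001, 0.016, 0, 0, 0]
    - [1, 0, -0.001, 0.02, 0, 0, 0]
    - [1, 0, -0.001, 0.02, 0, 0, 0]

```text
time_s: 13.52
tcp_pos: [490.9, 219.2, 145.9]
tcp_rot: [-0.0, -0.099, 0.995, 0.0]
contact_force: [0.2, -0.0, -2.1]
grip_width: 23.1
gripper_force: 88.9
```

Call:
carry_out:
  steps:
    - [1, 0, 0, 0.005, 0, 0, 0]
    - [1, 0, 0, 0.01, 0, 0, 0]
    - [1, 0, 0, 0.01, 0, 0, 0]

```text
time_s: 13.77
tcp_pos: [491.1, 219.3, 145.7]
tcp_rot: [0.001, -0.099, 0.995, 0.0]
contact_force: [-7.6, -2.0, 18.7]
grip_width: 23.2
gripper_force: 91.1
```

The cap clicked past the balls and bottomed at TCP z 145.7, where I expected 146. I'll press a little harder and let it settle.

Call:
carry_out:
  steps:
    - [1, 0.002, 0, 0.003, 0, 0, 0]
    - [1, 0.002, 0, 0.003, 0, 0, 0]
    - [1, 0.002, 0, 0.003, 0, 0, 0]
    - [1, 0.002, 0, 0.003, 0, 0, 0]
    - [1, 0.002, 0, 0.003, 0, 0, 0]
    - [1, 0.002, 0, 0.003, 0, 0, 0]
    - [1, 0.002, 0, 0.003, 0, 0, 0]
    - [1, 0.002, 0, 0.003, 0, 0, 0]

```text
time_s: 14.43
tcp_pos: [491.1, 219.3, 145.7]
tcp_rot: [0.001, -0.099, 0.995, 0.0]
contact_force: [-7.7, -2.4, 23.9]
grip_width: 23.3
gripper_force: 91.3
```

```bash
python3 - <<'E' 2>/dev/null
from h import *
o=get_obs();print(o['tcp_pos'],o['contact_force'],o['wrist_torque'],rot(o['tcp_rot']).apply([0,0,1]))
t=viewer.snapshot("top")[:,:,::-1];s=viewer.snapshot("side")[:,:,::-1];t=cv2.cvtColor(t,cv2.COLOR_BGR2GRAY);s=cv2.cvtColor(s,cv2.COLOR_BGR2GRAY)
print(t[180:200:2,370:388])
q=proj("side",[(490.9,219.2,133)])[0].astype(int);print(q);print(s[q[1]-8:q[1]+16:2,q[0]-16:q[0]+17])
# bystanders moved?
a=cv2.imread("pics/top0.png",0);b=t
d=cv2.absdiff(a[140:300,20:235],b[140:300,20:235]);print("changed px",(d>40).sum(),np.argwhere(d>40)[:5])
E
```

```text
[491.11491547 219.32422929 145.66776471] [-7.71974987 -2.40495414 23.89088704] [-0.59317931  1.60745401 -0.02668244] [ 2.32022855e-03  7.65874905e-04 -9.99997015e-01]
[[18 23  9 17 13 21 14 17  6  5  9 10 15  8 12 10  5 10]
 [ 7 12 20 17 22 13  6 10  1  0 18  8  7  2 12 12  3 20]
 [20 19 22 25 12 21 21 15  0 11 17  5 18  6  9  6  5  4]
 [20 17 24 23 18 27 18 22 19 10 20 18 13  8  9 13  4  1]
 [13 13 27 20 16 14 20 11 25 17  9  0 17 16 19  4 12 15]
 [20 19 25 20 26 16 27 21 20 24  5  8  7 19 31 24 10 10]
 [20 18 20 22 16 17 22 21 18 15 21 12 10 16 15 18 17 10]
 [16 17 20 23 24 18 14 14 18 24 23  5  6 16 18 26 19  8]
 [22 14 11 31 18 23 24  9 12 17 18 20 13 13 16 11 13 12]
 [20 28 23 19 19  9 22 18 13 16 19 15 20 28 20 21 10 26]]
[288 125]
[[ 64  61  63  59  58  57  54  62  58  59  55  34  23  17  21  22  21  24
   50  59  44  25  10  14  17  17  10  19  22  15  29  33  50]
 [ 63  61  59  63  63  62  61  66  62  57  51  30  14  18  14  23  22  21
   55  67  41  17  25  13  12  24  16  23  41  57  61  60  58]
 [ 62  60  58  62  62  65  59  52  39  53  57  59  54  59  57  54  52  53
   6
[... 663 characters left out ...]
9  20  29  35  37
   29  35  30  14  18  24  23  20  23  58 113 124 123 122 123]
 [127 121  86  61  63  63  60  57  39  23  16  17  11  23  16  24  19  17
   21  21  21  10  17  19  58 106 114 125 129 126 125 121 121]
 [127  98  84  69  63  63  61  60  63  62  60  62  61  59  59  57 104 112
  115 115 113 116 120 124 127 126 128 128 126 123 123 127 124]
 [ 81  71  64  63  63  63  61  64  62  61  65  62  60  62  61 114 126 127
  127 129 127 130 126 127 131 130 129 130 126 125 126 124 122]
 [ 66  66  59  66  63  65  61  63  62  65  66  66  61 119 129 127 128 129
  128 128 130 129 133 137 140 138 134 132 127 129 125 126 124]]
changed px 308 [[130 204]
 [131 204]
 [131 205]
 [131 206]
 [131 207]]
```

```bash
python3 -c "
from cell import workorder
print(workorder.sign_off())"
```

```text
the job is handed in; nothing more can be done
None
```

I turned the selector to zero, pressed the weight past the click onto its seat at about 24 N while still gripping it, and handed the job in at about 14.5 s; the result was not shown. The arm hid the selector in the last picture, so its zero position was last confirmed before I fetched the weight, and the bystanders got only a rough top-view check, which showed just a small change I took for the arm's shadow.

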